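Free the perfusion pump's rollers and turn the rotor by hand

TASK

The perfusion pump on the bench is about to get new tubing. Swing its cam lever fully open so that the track lets go of the rollers, then, by its upright crank grip, push the rotor round by hand through one full turn clockwise (seen from above, the way the arrow on the deck points), so that every roller has passed the track and the grip is back about where it started. Leave the lever open and do not shift the loose things lying about the pump.

Things in the scene. Friction and masses are not known exactly. Their poses are not given: they have to be found in the camera images.
- pump: Perfusion pump, fixed: white box 170 deep (x) x 200 wide (y) mm, level aluminium deck 76 mm above the table. Origin: centre of its footprint; x to its back, y to its left, z up; front panel (display, knob) faces -x. On the deck: roller rotor right of the middle, black curved track left (+y) of it, then the steel cam lever. Black tubing guides at x = +-69, y = 14 mm reach 100 mm above the table.
- rotor_axis (a point): Point on the rotor's vertical axis (pump x 0, y -30 mm), 114 mm above the table. The four-armed aluminium rotor with four white rollers reaches 54 mm from the axis; the track beside it is 107 mm high over the table.
- crank_grip (a point): Crank grip: upright black sleeve on the rotor, 19 mm thick, 40 mm tall, 46 mm from the rotor axis, spinning freely on its pin. This point is the sleeve's centre, 140 mm above the table; its foot is at 120 mm on a steel crank arm, and nothing else on the rotor is higher than 120 mm. Pushed sideways it travels on a circle of 46 mm about the rotor axis.
- rotor (a joint): Rotor angle, rad, growing clockwise seen from above; 0 when the grip points to the pump's front (-x), pi/2 when to its left (+y). Starts between -1 and 1, counts on past 2 pi. With the track clamped, friction holds it (over 15 N at the grip); released, it turns with 2 to 3 N at the grip and stays where it is left.
- lever_axis (a point): Point on the cam lever's vertical axis (pump x 0, y +70 mm), 114 mm above the table; the lever's round hub (31 mm wide) reaches 120 mm.
- lever_knob (a point): Upright black knob at the end of the cam lever, about 19 mm thick, 36 mm tall, 75 mm from the lever axis; this point is 132 mm above the table, 18 mm above the knob's foot. The flat lever arm below it is 14 mm wide, its underside 107 mm and its top 114 mm above the table.
- cam_lever (a joint): Lever angle, rad: 0 shut (lever points to the pump's front, -x, track pressed on the rollers). It swings level, clockwise seen from above, out to the pump's left, up to a stop at 1.75 (fully open, pointing left and a little back, track 8 mm off the rollers). Starts at 0 to 0.12, needs 2 to 4 N at the knob, stays where it is left.
- well_plate: Flat clear plastic plate with pink-filled wells, 86 x 128 x 14 mm, loose on the table left of the pump. Origin: centre of its underside.
- petri_dish: Round Petri dish, 60 mm wide, 14 mm high, loose on the table, right of and in front of the pump. Origin: centre of its underside.
- objective_can: Upright white objective can, 41 mm wide, 57 mm tall, loose, left and in front of the pump. Origin: centre of its underside.
- chamber_case: Flat grey counting-chamber case, 44 x 88 x 11 mm, loose on the table, right of and in front of the pump. Origin: centre of its underside.
- marker_1: White marker pen with a blue cap, 130 mm long, 15 mm thick, loose on the table to the right. Origin: centre of its underside.
- eyepiece_cap: Round black dust cap, 39 mm wide, 11 mm high, loose on the table near its front edge, to the right. Origin: centre of its underside.

How it is judged:
By the outcome, as a careful person would: the job done as asked, in the order asked, and still so for the second after the job is handed in, with the robot touching nothing.
It also fails if it takes over 61 s, if anything falls off the work surface, if the arm or the gripper's body presses on something with over 40 N, if the wrist force passes 120 N, or if a joint passes its speed limit or range.

ROBOT

A 6-joint arm with a two-finger parallel gripper is mounted at the origin on a cart in front of the work surface, level with it; the furniture and walls round the work are solid. World frame = base frame: x ahead of the robot, y to its left, z up, the work surface at z = 0. Lengths are in m, angles in degrees, forces in N, time in s.
With the tool pointing down it reaches from about 0.3 to 0.75 m from the base axis. Payload 8.5 kg.
Tool frame: the origin (TCP) lies on the centre line of the jaws, within the pads' length; the fingertips stand 19 mm ahead of it and the grasp point (between the pads) is the TCP; z points along the fingers, x is the direction in which the jaws open and shut, and the axes are right-handed (so a half turn about z gives the same grasp; the last joint's range is limited). The gripper opens to 85 mm and grips with 20 to 120 N. Pads are 22 mm wide; open, the fingers measure 114 mm over their backs; the gripper's body (76 mm by 85 mm) begins 54 mm behind the grasp point. The pads swing forward as they close: fully open they stand 13 mm farther back than shut.
Start: joints at [60.086, 21.807, 74.336, -0, 83.858, -12.336], TCP at [0.166, 0.524, 0.25] pointing down, gripper open.
Joint ranges: [-178.18, 178.18], [-50.72, 133.34], [12.68, 142.11], [-81.47, 261.47], [9.98, 163.14], [-165.26, 165.26]. Speed limits (degrees/s): [136.94, 136.94, 180, 180, 180, 180].

INTERFACE

Orientations are given as a 3x3 rotation matrix whose columns are the frame's x, y, z axes.
In Python, from rig import env, cams, order gives the robot as it stands.
- The arm moves only by the tool step_arm, never from a script. Its argument "steps" is a list of rows, each an object with "xyz": the shift along the tool's x, y, z normalised to -1 to 1, where 1 is 0.04 m, a list of three; "turn": the turn, a rotation vector about the tool's x, y, z normalised to -1 to 1, where 1 is 0.08 rad, a list of three; "gripper": the gripper command: -1 is shut, 1 is fully open, values between are in proportion. A call has 1 to 20 rows; each row shifts and turns the commanded pose from where the row before left it, along the tool's axes as they then stand; what a row does not reach is not made up. A row lasts 1/12 s, in which the tool goes at most 41.7 mm and 7.16 degrees, less where a joint would pass 70% of its speed; a pose out of reach is approached as far as the arm can. A call with a number of a shift or a turn outside -1 to 1 is refused whole. A call with a gripper value outside its range is refused whole. The fingers move at their own pace and stop on an object; "squeeze" is the grip in N (left out, the last holds). Time passes only in rows, so rows that do not move let the fingers close. It gives the time, the measured TCP pose, the force and the opening at its end, in the units of the state.
- env.observe(): the state, without advancing time (a new reading comes with each control period).
- cams.get_image(name): name is "scene" or "top"; returns (picture, depth): 384x512x3 uint8, red, green, blue; 384x512 float32, m along the optical axis (not along the pixel's ray), 0 where there is no reading.
- cams.camera_info(name): a dict with "fx", "fy", "cx", "cy" (pixels), "extrinsics" (4x4, takes a point from camera to world coordinates). Camera axes: x right, y down, z forward; pixel columns grow to the right and rows downward; lengths in m; the calibration is good to about 2 mm. A picture is of the moment at which its call begins. camera_info takes no time and is no camera call.
- order.close_job(): hands the job in, once; it reports no verdict.
The state is a dict: "time_s": time; "q": joint angles; "qvel": joint speeds; "joint_efforts": joint torques, N m; "position": TCP position; "tool_rot": TCP orientation; "ft_force": force on the tool from outside, world axes, zero at the start; "wrist_torque": the same for the moment, N m; "grip_width": finger opening in m.
Only numpy, scipy, OpenCV 4.12 (cv2) and the standard library are available. Lean on these libraries where they do the work, as an engineer would, in place of code of your own. Each camera call takes 0.05 s, during which the arm holds its last target. There are 200 camera calls.

## Working session

There is one attempt and no reset: what is moved stays moved. The work goes in short steps, Python scripts to look and compute and a tool call to move; the robot and the scene stay as the last step left them, time stands still between calls to the robot, and variables do not carry over. Pictures are saved under pics/ and viewed, about 8 in all and at most 12, crops included, and the job is handed in when it is done.

Besides the shell and the picture viewer there is one more tool, called as name(argument=value, ...) on one line, values as JSON. step_arm: Moves the arm, as the interface text tells. Scaled input: -1 to 1 covers 0.04 m each way for a shift and 0.08 rad each way for a turn. Its arguments: {"type":"object","properties":{"steps":{"type":"array"},"squeeze":{"type":"number"}},"required":["steps"]}

```bash
ls; mkdir -p pics; python3 - <<'E'
from rig import env,cams,order
import cv2,numpy as np
s=env.observe(); print(s['time_s'],s['position'],s['tool_rot'],s['grip_width'])
for n in('scene','top'):
    p,d=cams.get_image(n); cv2.imwrite(f'pics/{n}0.png',p[:,:,::-1]); np.savez(f'{n}0.npz',p=p,d=d)
    i=cams.camera_info(n); print(n,i['fx'],i['fy'],i['cx'],i['cy']);print(np.round(i['extrinsics'],4))
E
```

```text
pics
0.0 [0.16598701 0.52407555 0.24971102] [[ 3.02023363e-01  9.53300266e-01 -7.00022434e-04]
 [ 9.53299445e-01 -3.02024045e-01 -1.28229322e-03]
 [-1.43383408e-03 -2.80048487e-04 -9.99998933e-01]] 0.08539303709449912
scene 357.84398080083446 357.84398080083446 252.58389303286546 197.0345473510594
[[ 0.8899 -0.2998  0.3438  0.0488]
 [-0.456  -0.5641  0.6884 -0.8068]
 [-0.0124 -0.7693 -0.6387  0.8593]
 [ 0.      0.      0.      1.    ]]
top 494.05321570699124 494.05321570699124 247.82588535922469 187.28931664977654
[[-0.1684 -0.8847  0.4347 -0.3264]
 [-0.9857  0.1527 -0.0711  0.1022]
 [-0.0035 -0.4405 -0.8978  1.783 ]
 [ 0.      0.      0.      1.    ]]
```

View pics/scene0.png

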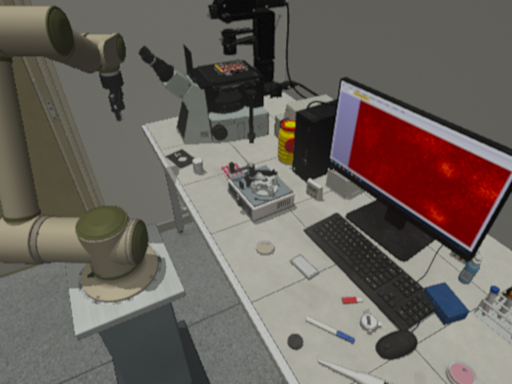

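View pics/top0.png

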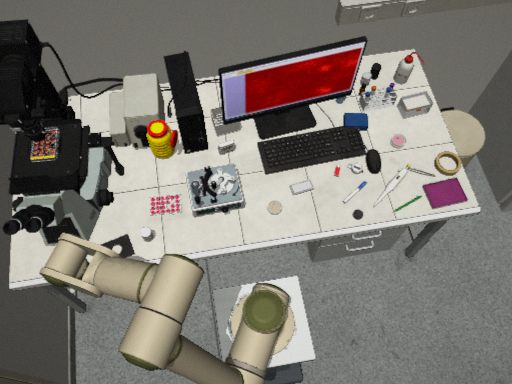

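The scene view has the pump at about (262,190). The top view has it at about (215,187), with the well plate at (165,205) and the can at (147,234). Next I'll enlarge both.

```bash
cat > h.py <<'E'
import numpy as np,cv2
from rig import env,cams,order
def ray(n,u,v,z):
    i=cams.camera_info(n);E=np.array(i['extrinsics'])
    d=E[:3,:3]@[(u-i['cx'])/i['fx'],(v-i['cy'])/i['fy'],1]
    return E[:3,3]+d*(z-E[2,3])/d[2]
def proj(n,P):
    i=cams.camera_info(n);E=np.array(i['extrinsics'])
    c=E[:3,:3].T@(np.array(P)-E[:3,3]);return i['fx']*c[0]/c[2]+i['cx'],i['fy']*c[1]/c[2]+i['cy']
def crop(p,u0,v0,w,h,k): return cv2.resize(p[v0:v0+h,u0:u0+w,::-1],None,fx=k,fy=k,interpolation=cv2.INTER_CUBIC)
E
python3 - <<'E'
from h import *
a=np.load('scene0.npz')['p'];b=np.load('top0.npz')['p']
cv2.imwrite('pics/c1.png',np.hstack([crop(a,222,155,80,66,5),crop(b,180,158,70,60,5.5)[:330,:385]] ))
E
```

```text
(no output)
```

View pics/c1.png

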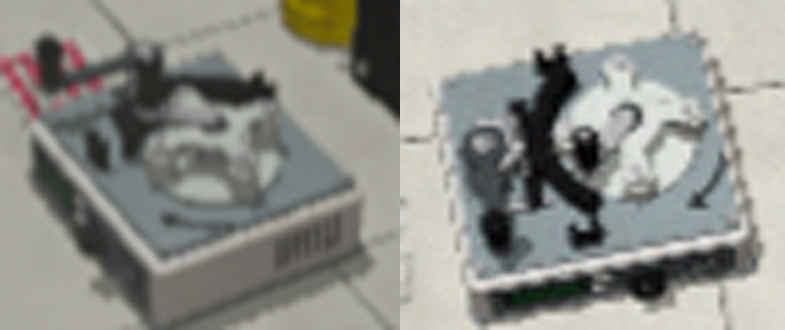

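```bash
cat >> h.py <<'E'
def cloud(n,d):
    i=cams.camera_info(n);E=np.array(i['extrinsics'])
    v,u=np.indices(d.shape);c=np.stack([(u-i['cx'])/i['fx']*d,(v-i['cy'])/i['fy']*d,d],-1)
    W=c@E[:3,:3].T+E[:3,3];W[d<=0]=-9;return W
E
python3 - <<'E'
from h import *
g=ray('top',215,187,.076);print('ctr guess',g)
for n in('scene','top'):
    f=np.load(n+'0.npz');W=cloud(n,f['d']);near=np.hypot(W[...,0]-g[0],W[...,1]-g[1])<.17
    m=near&(abs(W[...,2]-.076)<.006)
    r=cv2.minAreaRect(W[m][:,:2].astype(np.float32)*1000);print(n,m.sum(),r,np.round(cv2.boxPoints(r)))
    m=near&(W[...,2]>.122)
    k,l=cv2.connectedComponents(m.astype(np.uint8))
    for j in range(1,k):
        q=W[l==j];v,u=np.where(l==j);print(j,len(q),np.round(q.mean(0),3),q[:,2].max().round(3),u.mean().round(1),v.mean().round(1))
    # loose things
    m=(W[...,2]>.006)&(W[...,2]<.065)&(W[...,0]>.2)&(W[...,0]<.8)&(abs(W[...,1]-g[1])<.45)
    k,l=cv2.connectedComponents(m.astype(np.uint8))
    for j in range(1,k):
        if (l==j).sum()>15:q=W[l==j];print('  loose',len(q),np.round(q.min(0),3),np.round(q.max(0),3))
E
```

```text
ctr guess [0.52287932 0.09139941 0.076     ]
scene 838 ((527.6484985351562, 92.19499969482422), (159.70962524414062, 190.91220092773438), 2.741581439971924) [[443. 184.]
 [452.  -7.]
 [612.   1.]
 [603. 191.]]
1 38 [0.448 0.158 0.138] 0.152 231.1 166.0
2 54 [0.494 0.092 0.143] 0.16 251.2 171.0
  loose 561 [0.519 0.435 0.006] [0.784 0.54  0.065]
  loose 751 [ 0.697 -0.015  0.006] [0.8   0.295 0.065]
  loose 139 [0.369 0.347 0.006] [0.408 0.391 0.057]
  loose 148 [ 0.791 -0.026  0.006] [0.8   0.051 0.064]
  loose 899 [ 0.426 -0.013  0.006] [0.617 0.259 0.065]
  loose 755 [ 0.741 -0.358  0.006] [ 0.8   -0.122  0.015]
  loose 2643 [ 0.579 -0.359  0.006] [ 0.739 -0.112  0.029]
  loose 222 [ 0.396 -0.158  0.006] [ 0.456 -0.098  0.016]
  loose 271 [ 0.47  -0.294  0.006] [ 0.52  -0.208  0.012]
top 891 ((527.67236328125, 96.16820526123047), (171.1217803955078, 196.53842163085938), 2.4420266151428223) [[438. 191.]
 [446.  -6.]
 [617.   2.]
 [609. 198.]]
1 1 [0.559 0.068 0.125] 0.125 219.0 172.0
2 1 [0.55  0.058 0.122] 0.122 222.0 174.0
3 60 [0.505 0.089 0.141] 0.167 215.3 183.4
4 2 [0.526 0.03
[... 466 characters left out ...]
53 0.061]
  loose 307 [0.704 0.232 0.006] [0.799 0.404 0.065]
  loose 173 [ 0.681 -0.015  0.006] [0.766 0.06  0.065]
  loose 192 [0.717 0.092 0.006] [0.759 0.211 0.065]
  loose 250 [0.601 0.436 0.006] [0.754 0.527 0.065]
  loose 209 [ 0.469 -0.292  0.006] [ 0.525 -0.199  0.026]
  loose 142 [0.496 0.231 0.006] [0.566 0.317 0.025]
  loose 135 [0.473 0.301 0.006] [0.558 0.362 0.031]
  loose 348 [ 0.428 -0.007  0.006] [0.465 0.195 0.065]
  loose 182 [ 0.393 -0.153  0.006] [ 0.462 -0.095  0.027]
  loose 54 [0.466 0.234 0.006] [0.506 0.298 0.023]
  loose 158 [0.359 0.352 0.006] [0.424 0.41  0.065]
  loose 20 [0.382 0.471 0.006] [0.406 0.498 0.014]
  loose 47 [0.324 0.435 0.006] [0.385 0.474 0.014]
```

The pump centre is at about (0.5275, 0.094) with a yaw of about +2.6°. That puts the lever axis at (0.5245, 0.164), the knob at (0.450, 0.161), the rotor axis at (0.529, 0.064) and the grip at about (0.4965, 0.096). The two views agree within a few mm, and heights of 0.152–0.167 m fit the sizes given. I'll approach above the knob.

step_arm(steps=[{"xyz": [0, 0, 0], "turn": [0, 0, -1], "gripper": -0.06}, {"xyz": [0, 0, 0], "turn": [0, 0, -1], "gripper": -0.06}, {"xyz": [0, 0, 0], "turn": [0, 0, -1], "gripper": -0.06}, {"xyz": [0, 0, 0], "turn": [0, 0, -1], "gripper": -0.06}, {"xyz": [-0.575, 0.434, 0], "turn": [0, 0, 0], "gripper": -0.06}, {"xyz": [-0.575, 0.434, 0], "turn": [0, 0, 0], "gripper": -0.06}, {"xyz": [-0.575, 0.434, 0], "turn": [0, 0, 0], "gripper": -0.06}, {"xyz": [-0.575, 0.434, 0], "turn": [0, 0, 0], "gripper": -0.06}, {"xyz": [-0.575, 0.434, 0], "turn": [0, 0, 0], "gripper": -0.06}, {"xyz": [-0.575, 0.434, 0], "turn": [0, 0, 0], "gripper": -0.06}, {"xyz": [-0.575, 0.434, 0], "turn": [0, 0, 0], "gripper": -0.06}, {"xyz": [-0.575, 0.434, 0], "turn": [0, 0, 0], "gripper": -0.06}, {"xyz": [-0.575, 0.434, 0], "turn": [0, 0, 0], "gripper": -0.06}, {"xyz": [-0.575, 0.434, 0], "turn": [0, 0, 0], "gripper": -0.06}, {"xyz": [-0.575, 0.434, 0], "turn": [0, 0, 0], "gripper": -0.06}, {"xyz": [-0.575, 0.434, 0], "turn": [0, 0, 0], "gripper": -0.06}, {"xyz": [-0.575, 0.434, 0], "turn": [0, 0, 0], "gripper": -0.06}, {"xyz": [-0.575, 0.434, 0], "turn": [0, 0, 0], "gripper": -0.06}, {"xyz": [-0.575, 0.434, 0], "turn": [0, 0, 0], "gripper": -0.06}, {"xyz": [-0.575, 0.434, 0], "turn": [0, 0, 0], "gripper": -0.06}])

```text
time_s: 1.77
position: [0.4492, 0.1587, 0.2501]
tool_rot: [[-0.013, 1.0, -0.001], [1.0, 0.013, -0.0], [-0.0, -0.001, -1.0]]
ft_force: [0.7, 0.2, -0.2]
grip_width: 0.0405
```

```bash
python3 - <<'E'
from h import *
s=env.observe(); print(s['time_s'],s['position'],np.round(s['tool_rot'],3).tolist(),s['grip_width'],np.round(s['q'],1))
E
```

```text
1.7667 [0.44923925 0.15868454 0.25009827] [[-0.013, 1.0, -0.001], [1.0, 0.013, -0.0], [-0.0, -0.001, -1.0]] 0.04052676019255708 [  5.2  14.4  85.4   0.   80.2 -85.6]
```

step_arm(steps=[{"xyz": [0.06, 0.02, 0.55], "turn": [0, 0, 0], "gripper": -0.06}, {"xyz": [0, 0, 0.55], "turn": [0, 0, 0], "gripper": -0.06}, {"xyz": [0, 0, 0.55], "turn": [0, 0, 0], "gripper": -0.06}, {"xyz": [0, 0, 0.4], "turn": [0, 0, 0], "gripper": -0.06}, {"xyz": [0, 0, 0.4], "turn": [0, 0, 0], "gripper": -0.06}, {"xyz": [0, 0, 0.3], "turn": [0, 0, 0], "gripper": -0.06}, {"xyz": [0, 0, 0], "turn": [0, 0, 0], "gripper": -0.06}, {"xyz": [0, 0, 0], "turn": [0, 0, 0], "gripper": -0.4}, {"xyz": [0, 0, 0], "turn": [0, 0, 0], "gripper": -0.4}, {"xyz": [0, 0, 0], "turn": [0, 0, 0], "gripper": -0.4}], squeeze=20)

```text
time_s: 2.6
position: [0.4498, 0.1625, 0.1412]
tool_rot: [[-0.013, 1.0, 0.002], [1.0, 0.013, 0.0], [0.0, 0.002, -1.0]]
ft_force: [-0.2, -0.2, 0.3]
grip_width: 0.0256
```

```bash
python3 - <<'E'
from h import *
a,_=cams.get_image('scene');b,_=cams.get_image('top')
cv2.imwrite('pics/c2.png',np.hstack([crop(a,212,130,80,66,5),crop(b,170,158,70,60,5.5)[:330,:385]] ))
E
```

```text
(no output)
```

View pics/c2.png

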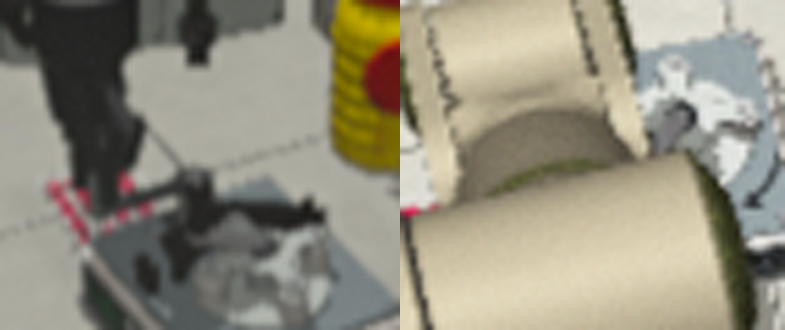

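The scene crop shows the fingers straddling the knob at (95,190), with no contact force. I'll swing the lever along its arc.

step_arm(steps=[{"xyz": [0.15, 0.006, 0], "turn": [0, 0, 1], "gripper": -0.4}, {"xyz": [0.15, 0.006, 0], "turn": [0, 0, 1], "gripper": -0.4}, {"xyz": [0.15, 0.006, 0], "turn": [0, 0, 1], "gripper": -0.4}, {"xyz": [0.15, 0.006, 0], "turn": [0, 0, 1], "gripper": -0.4}, {"xyz": [0.15, 0.006, 0], "turn": [0, 0, 1], "gripper": -0.4}, {"xyz": [0.15, 0.006, 0], "turn": [0, 0, 1], "gripper": -0.4}, {"xyz": [0.15, 0.006, 0], "turn": [0, 0, 1], "gripper": -0.4}, {"xyz": [0.15, 0.006, 0], "turn": [0, 0, 1], "gripper": -0.4}, {"xyz": [0.15, 0.006, 0], "turn": [0, 0, 1], "gripper": -0.4}, {"xyz": [0.15, 0.006, 0], "turn": [0, 0, 1], "gripper": -0.4}])

```text
time_s: 3.53
position: [0.471, 0.2167, 0.1407]
tool_rot: [[0.711, 0.703, -0.001], [0.703, -0.711, -0.0], [-0.001, -0.001, -1.0]]
ft_force: [-3.6, -1.1, 2.4]
grip_width: 0.0257
```

```bash
cat >> h.py <<'E'
Y=np.radians(2.6);C=np.array([.5275,.094]);YV=np.array([-np.sin(Y),np.cos(Y)]);XV=np.array([np.cos(Y),np.sin(Y)])
LA=C+.07*YV;RA=C-.03*YV
def rel(p,a):
    d=np.array(p[:2])-a;x,y=d@XV,d@YV;return np.hypot(x,y),np.arctan2(y,-x)
E
python3 - <<'E'
from h import *
s=env.observe();R=s['tool_rot'];print(s['time_s'],rel(s['position'],LA),'xang',np.degrees(np.arctan2(R[1][0],R[0][0])),s['ft_force'],s['q'])
E
```

```text
3.5333 (np.float64(0.07499531567719109), np.float64(0.8259030052497162)) xang 44.70193031061459 [-3.59345831 -1.13816534  2.44526373] [ 1.16112509e+01  2.50427187e+01  8.91104153e+01 -1.09937190e-02
  6.59147449e+01 -3.30861714e+01]
```

step_arm(steps=[{"xyz": [0.15, 0.006, 0], "turn": [0, 0, 1], "gripper": -0.4}, {"xyz": [0.15, 0.006, 0], "turn": [0, 0, 1], "gripper": -0.4}, {"xyz": [0.15, 0.006, 0], "turn": [0, 0, 1], "gripper": -0.4}, {"xyz": [0.15, 0.006, 0], "turn": [0, 0, 1], "gripper": -0.4}, {"xyz": [0.15, 0.006, 0], "turn": [0, 0, 1], "gripper": -0.4}, {"xyz": [0.15, 0.006, 0], "turn": [0, 0, 1], "gripper": -0.4}, {"xyz": [0.15, 0.006, 0], "turn": [0, 0, 1], "gripper": -0.4}, {"xyz": [0.15, 0.006, 0], "turn": [0, 0, 1], "gripper": -0.4}, {"xyz": [0.15, 0.006, 0], "turn": [0, 0, 1], "gripper": -0.4}, {"xyz": [0.15, 0.006, 0], "turn": [0, 0, 1], "gripper": -0.4}, {"xyz": [0.15, 0.006, 0], "turn": [0, 0, 1], "gripper": -0.4}, {"xyz": [0.08, 0.003, 0], "turn": [0, 0, 0.5], "gripper": -0.4}])

```text
time_s: 4.53
position: [0.5348, 0.2383, 0.1405]
tool_rot: [[0.99, -0.139, -0.001], [-0.139, -0.99, 0.001], [-0.001, -0.001, -1.0]]
ft_force: [-3.2, 2.9, 0.3]
grip_width: 0.0256
```

```bash
python3 - <<'E'
from h import *
s=env.observe();R=s['tool_rot'];print(s['time_s'],rel(s['position'],LA),'xang',np.degrees(np.arctan2(R[1][0],R[0][0])),s['ft_force'],s['q'])
E
```

```text
4.5333 (np.float64(0.07506458733372898), np.float64(1.7555611350605536)) xang -8.0167901460928 [-3.20123697  2.91148718  0.29845719] [1.24094488e+01 3.08939838e+01 7.81833097e+01 7.14755868e-02
 7.09661832e+01 2.04029303e+01]
```

step_arm(steps=[{"xyz": [0.08, 0.003, 0], "turn": [0, 0, 0.5], "gripper": -0.4}, {"xyz": [0.05, 0.002, 0], "turn": [0, 0, 0.3], "gripper": -0.4}, {"xyz": [0, 0, 0], "turn": [0, 0, 0], "gripper": -0.4}])

```text
time_s: 4.78
position: [0.54, 0.237, 0.1405]
tool_rot: [[0.98, -0.199, -0.0], [-0.199, -0.98, 0.0], [-0.0, -0.0, -1.0]]
ft_force: [-1.4, 1.3, -0.1]
grip_width: 0.0256
```

step_arm(steps=[{"xyz": [0.05, 0.002, 0], "turn": [0, 0, 0.2], "gripper": -0.4}, {"xyz": [0, 0, 0], "turn": [0, 0, 0], "gripper": -0.4}])

```text
time_s: 4.95
position: [0.5418, 0.2364, 0.1404]
tool_rot: [[0.977, -0.215, -0.0], [-0.215, -0.977, 0.0], [-0.001, -0.0, -1.0]]
ft_force: [-1.8, 2.4, 0.9]
grip_width: 0.0256
```

step_arm(steps=[{"xyz": [0.05, 0.002, 0], "turn": [0, 0, 0], "gripper": -0.4}, {"xyz": [0, 0, 0], "turn": [0, 0, 0], "gripper": -0.4}])

```text
time_s: 5.12
position: [0.5421, 0.2364, 0.1403]
tool_rot: [[0.977, -0.213, -0.004], [-0.213, -0.977, 0.001], [-0.004, 0.0, -1.0]]
ft_force: [-9.1, 5.1, 3.9]
grip_width: 0.0256
```

step_arm(steps=[{"xyz": [0.04, 0, 0], "turn": [0, 0, 0], "gripper": -0.4}, {"xyz": [0, 0, 0], "turn": [0, 0, 0], "gripper": -0.4}])

```text
time_s: 5.28
position: [0.5424, 0.2364, 0.1402]
tool_rot: [[0.977, -0.213, -0.008], [-0.213, -0.977, 0.001], [-0.008, 0.0, -1.0]]
ft_force: [-16.5, 6.9, 7.3]
grip_width: 0.0256
```

```bash
python3 - <<'E'
from h import *
s=env.observe();print(s['time_s'],rel(s['position'],LA),s['ft_force'],s['q'])
E
```

```text
5.2833 (np.float64(0.07467474429787722), np.float64(1.8603755692517097)) [-16.48674477   6.88602065   7.285846  ] [12.03109975 31.59219845 76.88637185  0.16168206 71.92969803 24.28062067]
```

The lever has hit its stop: the force rose to 18 N with no movement. I'll centre on the knob, open the jaws and lift.

step_arm(steps=[{"xyz": [-0.13, 0, 0], "turn": [0, 0, 0], "gripper": -0.06}, {"xyz": [0, 0, 0], "turn": [0, 0, 0], "gripper": -0.06}, {"xyz": [0, 0, 0], "turn": [0, 0, 0], "gripper": -0.06}, {"xyz": [0, 0, -0.5], "turn": [0, 0, 0], "gripper": -0.06}, {"xyz": [0, 0, -0.7], "turn": [0, 0, 0], "gripper": -0.06}, {"xyz": [0, 0, -0.7], "turn": [0, 0, 0], "gripper": -0.06}, {"xyz": [0, 0, -0.7], "turn": [0, 0, 0], "gripper": -0.06}, {"xyz": [0, 0, 0], "turn": [0, 0, 0], "gripper": -0.06}])

```text
time_s: 5.95
position: [0.5425, 0.2365, 0.2502]
tool_rot: [[0.977, -0.215, 0.011], [-0.215, -0.977, 0.002], [0.01, -0.004, -1.0]]
ft_force: [-0.2, -0.6, -0.7]
grip_width: 0.0402
```

```bash
python3 - <<'E'
from h import *
s=env.observe();print(s['time_s'],s['q'])
a,d=cams.get_image('scene');b,e=cams.get_image('top');np.savez('s1.npz',p=a,d=d)
for n,D in(('scene',d),('top',e)):
    W=cloud(n,D);m=(np.hypot(W[...,0]-RA[0],W[...,1]-RA[1])<.2)&(W[...,2]>.124)&(W[...,2]<.165)
    k,l=cv2.connectedComponents(m.astype(np.uint8))
    for j in range(1,k):
        q=W[l==j]
        if len(q)>4:print(n,len(q),np.round(q.mean(0),3),np.round(q.min(0),3),np.round(q.max(0),3))
cv2.imwrite('pics/c3.png',np.hstack([crop(a,212,130,80,66,5),crop(b,170,158,70,60,5.5)[:330,:385]] ))
E
```

```text
5.95 [ 1.21166268e+01  2.58099742e+01  6.78045370e+01 -3.30415270e-02
  8.57583606e+01  2.45111701e+01]
scene 34 [0.534 0.233 0.138] [0.527 0.225 0.124] [0.545 0.244 0.148]
scene 53 [0.494 0.092 0.144] [0.487 0.085 0.125] [0.507 0.103 0.16 ]
top 19 [0.497 0.094 0.155] [0.488 0.086 0.124] [0.515 0.104 0.165]
```

View pics/c3.png

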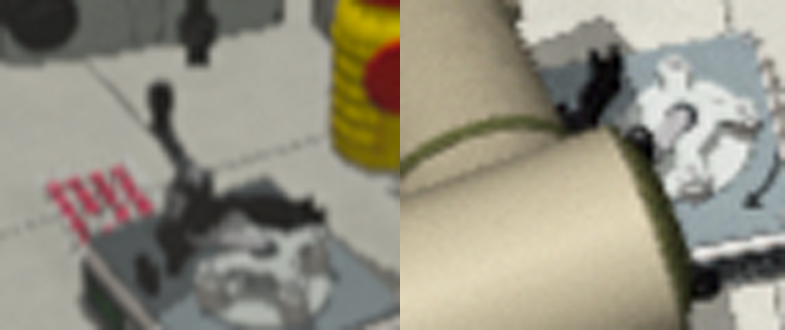

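The lever is now open, with its knob at (160,95) in the scene crop, about (0.536,0.237) in world. The grip is still at about (0.497,0.096). I'll go over it, descend and take hold of it.

step_arm(steps=[{"xyz": [-0.06, 0.613, 0], "turn": [0, 0, 0], "gripper": -0.06}, {"xyz": [-0.06, 0.613, 0], "turn": [0, 0, 0], "gripper": -0.06}, {"xyz": [-0.06, 0.613, 0], "turn": [0, 0, 0], "gripper": -0.06}, {"xyz": [-0.06, 0.613, 0], "turn": [0, 0, 0], "gripper": -0.06}, {"xyz": [-0.06, 0.613, 0], "turn": [0, 0, 0], "gripper": -0.06}, {"xyz": [-0.06, 0.613, 0], "turn": [0, 0, 0], "gripper": -0.06}, {"xyz": [0, 0, 0], "turn": [0, 0, 0], "gripper": -0.06}, {"xyz": [0, 0, 0.6], "turn": [0, 0, 0], "gripper": -0.06}, {"xyz": [0, 0, 0.6], "turn": [0, 0, 0], "gripper": -0.06}, {"xyz": [0, 0, 0.5], "turn": [0, 0, 0], "gripper": -0.06}, {"xyz": [0, 0, 0.5], "turn": [0, 0, 0], "gripper": -0.06}, {"xyz": [0, 0, 0.4], "turn": [0, 0, 0], "gripper": -0.06}, {"xyz": [0, 0, 0], "turn": [0, 0, 0], "gripper": -0.06}])

```text
time_s: 7.13
position: [0.494, 0.096, 0.1375]
tool_rot: [[0.977, -0.214, -0.004], [-0.214, -0.977, -0.0], [-0.004, 0.001, -1.0]]
ft_force: [-0.4, -0.6, 0.7]
grip_width: 0.0397
```

step_arm(steps=[{"xyz": [0, 0, 0], "turn": [0, 0, 0], "gripper": -0.5}, {"xyz": [0, 0, 0], "turn": [0, 0, 0], "gripper": -0.7}, {"xyz": [0, 0, 0], "turn": [0, 0, 0], "gripper": -0.7}, {"xyz": [0, 0, 0], "turn": [0, 0, 0], "gripper": -0.7}], squeeze=20)

```text
time_s: 7.47
position: [0.4957, 0.0956, 0.1401]
tool_rot: [[0.977, -0.214, 0.002], [-0.214, -0.977, -0.001], [0.002, 0.0, -1.0]]
ft_force: [4.4, -1.4, -8.3]
grip_width: 0.0179
```

```bash
python3 - <<'E'
from h import *
s=env.observe();print(s['time_s'],rel(s['position'],RA),s['ft_force'],s['grip_width'],s['q'])
E
```

```text
7.4667 (np.float64(0.045781322434273734), np.float64(0.8058058952543203)) [ 4.41421417 -1.36920108 -8.33984212] 0.017863016686103416 [-2.52736056e+00  2.38527842e+01  9.13901886e+01 -3.98698171e-02
  6.46560328e+01  9.86723058e+00]
```

step_arm(steps=[{"xyz": [0, 0, 0.08], "turn": [0, 0, 0], "gripper": -0.7}, {"xyz": [0, 0, 0], "turn": [0, 0, 0], "gripper": -0.7}])

```text
time_s: 7.63
position: [0.496, 0.0959, 0.1391]
tool_rot: [[0.977, -0.214, 0.004], [-0.214, -0.977, -0.0], [0.004, -0.001, -1.0]]
ft_force: [-1.0, -0.9, 12.6]
grip_width: 0.0176
```

```bash
cat >> h.py <<'E'
def arc(s,th,n,dth,r=.046):
    T=np.array(s['tool_rot'])[:2,:2]
    P=lambda t:RA+r*(-np.cos(t)*XV+np.sin(t)*YV)
    for k in range(n):
        print(np.round(T.T@(P(th+(k+1)*dth)-P(th+k*dth))/.04,3).tolist(),end=' ')
    print()
E
python3 - <<'E'
from h import *
s=env.observe();r,t=rel(s['position'],RA);print(s['time_s'],s['position'],r,t,s['ft_force'],s['grip_width'])
for k in range(3):arc(s,t+k*2.0944,20,.10472)
E
```

```text
7.6333 [0.4959716  0.09592144 0.1390853 ] 0.04581171103030702 0.8153606003732276 [-0.96131651 -0.92057489 12.62786852] 0.017634109450149173
[0.069, -0.099] [0.079, -0.091] [0.088, -0.082] [0.096, -0.073] [0.103, -0.062] [0.109, -0.051] [0.114, -0.04] [0.117, -0.028] [0.119, -0.015] [0.12, -0.003] [0.12, 0.01] [0.118, 0.022] [0.115, 0.035] [0.111, 0.047] [0.106, 0.058] [0.099, 0.069] [0.091, 0.079] [0.082, 0.088] [0.073, 0.096] [0.062, 0.103] 
[0.051, 0.109] [0.04, 0.114] [0.028, 0.117] [0.015, 0.119] [0.003, 0.12] [-0.01, 0.12] [-0.022, 0.118] [-0.035, 0.115] [-0.047, 0.111] [-0.058, 0.106] [-0.069, 0.099] [-0.079, 0.091] [-0.088, 0.082] [-0.096, 0.073] [-0.103, 0.062] [-0.109, 0.051] [-0.114, 0.04] [-0.117, 0.028] [-0.119, 0.015] [-0.12, 0.003] 
[-0.12, -0.01] [-0.118, -0.022] [-0.115, -0.035] [-0.111, -0.047] [-0.106, -0.058] [-0.099, -0.069] [-0.091, -0.079] [-0.082, -0.088] [-0.073, -0.096] [-0.062, -0.103] [-0.051, -0.109] [-0.04, -0.114] [-0.028, -0.117] [-0.015, -0.119] [-0.003, -0.12] [0.01, -0.12] [0.022, -0.118] [0.035, -0.115] [0.047, -0.111] [0.058, -0.106]
```

step_arm(steps=[{"xyz": [0, 0, -0.05], "turn": [0, 0, 0], "gripper": -0.7}, {"xyz": [0.069, -0.099, 0], "turn": [0, 0, 0], "gripper": -0.7}, {"xyz": [0.079, -0.091, 0], "turn": [0, 0, 0], "gripper": -0.7}, {"xyz": [0.088, -0.082, 0], "turn": [0, 0, 0], "gripper": -0.7}, {"xyz": [0.096, -0.073, 0], "turn": [0, 0, 0], "gripper": -0.7}, {"xyz": [0.103, -0.062, 0], "turn": [0, 0, 0], "gripper": -0.7}, {"xyz": [0.109, -0.051, 0], "turn": [0, 0, 0], "gripper": -0.7}])

```text
time_s: 8.22
position: [0.5187, 0.1119, 0.1393]
tool_rot: [[0.977, -0.214, -0.003], [-0.214, -0.977, 0.005], [-0.004, -0.004, -1.0]]
ft_force: [-7.7, 16.4, 7.7]
grip_width: 0.0177
```

```bash
python3 - <<'E'
from h import *
s=env.observe();r,t=rel(s['position'],RA);print(s['time_s'],s['position'],r,t,s['ft_force'],s['grip_width'])
E
```

```text
8.2167 [0.51866443 0.1119404  0.1392961 ] 0.04898254839075371 1.4064762848891834 [-7.74443084 16.37481532  7.72044381] 0.017721410710052177
```

```bash
echo "RA=np.array([.531,.067])" >> h.py; python3 - <<'E'
from h import *
s=env.observe();r,t=rel(s['position'],RA);print(r,t);arc(s,t,8,.105)
E
```

```text
0.046602641898156466 1.348285438699592
[0.11, -0.05] [0.114, -0.039] [0.118, -0.026] [0.12, -0.014] [0.121, -0.001] [0.12, 0.011] [0.118, 0.024] [0.115, 0.036]
```

step_arm(steps=[{"xyz": [0.01, -0.08, -0.03], "turn": [0, 0, 0], "gripper": -0.7}, {"xyz": [0, 0, 0], "turn": [0, 0, 0], "gripper": -0.7}])

```text
time_s: 8.38
position: [0.5206, 0.113, 0.1394]
tool_rot: [[0.977, -0.214, -0.002], [-0.214, -0.977, 0.0], [-0.002, 0.0, -1.0]]
ft_force: [-1.7, 2.2, -5.1]
grip_width: 0.0179
```

step_arm(steps=[{"xyz": [0.112, -0.045, 0.01], "turn": [0, 0, 0], "gripper": -0.7}, {"xyz": [0.116, -0.034, 0], "turn": [0, 0, 0], "gripper": -0.7}, {"xyz": [0.119, -0.022, 0], "turn": [0, 0, 0], "gripper": -0.7}, {"xyz": [0.12, -0.01, 0], "turn": [0, 0, 0], "gripper": -0.7}, {"xyz": [0.121, 0.003, 0], "turn": [0, 0, 0], "gripper": -0.7}, {"xyz": [0.12, 0.015, 0], "turn": [0, 0, 0], "gripper": -0.7}, {"xyz": [0.117, 0.028, 0], "turn": [0, 0, 0], "gripper": -0.7}])

```text
time_s: 8.97
position: [0.5544, 0.1094, 0.1395]
tool_rot: [[0.977, -0.214, 0.001], [-0.214, -0.977, 0.004], [-0.0, -0.004, -1.0]]
ft_force: [2.3, 10.0, -5.8]
grip_width: 0.0173
```

```bash
python3 - <<'E'
from h import *
s=env.observe();r,t=rel(s['position'],RA);print(s['time_s'],s['position'],r,t,s['ft_force'],s['grip_width']);arc(s,t,12,.105)
E
```

```text
8.9667 [0.55438875 0.10935879 0.13953098] 0.048386989387895214 2.120673440204234 [ 2.25848054 10.01455851 -5.78448588] 0.017277751447380123
[0.114, 0.04] [0.109, 0.052] [0.103, 0.063] [0.096, 0.074] [0.087, 0.083] [0.078, 0.092] [0.068, 0.1] [0.057, 0.106] [0.046, 0.112] [0.034, 0.116] [0.022, 0.119] [0.009, 0.12]
```

```bash
echo "RA=np.array([.533,.069])" >> h.py; python3 - <<'E'
from h import *
s=env.observe();r,t=rel(s['position'],RA);print(r,t);arc(s,t,14,.105)
E
```

```text
0.04567614897193065 2.103506156661843
[0.114, 0.038] [0.11, 0.05] [0.104, 0.061] [0.097, 0.072] [0.089, 0.082] [0.08, 0.091] [0.07, 0.098] [0.059, 0.105] [0.048, 0.111] [0.036, 0.115] [0.024, 0.118] [0.011, 0.12] [-0.002, 0.121] [-0.014, 0.12]
```

step_arm(steps=[{"xyz": [0, -0.05, 0.02], "turn": [0, 0, 0], "gripper": -0.7}, {"xyz": [0.114, 0.038, 0], "turn": [0, 0, 0], "gripper": -0.7}, {"xyz": [0.11, 0.05, 0], "turn": [0, 0, 0], "gripper": -0.7}, {"xyz": [0.104, 0.061, 0], "turn": [0, 0, 0], "gripper": -0.7}, {"xyz": [0.097, 0.072, 0], "turn": [0, 0, 0], "gripper": -0.7}, {"xyz": [0.089, 0.082, 0], "turn": [0, 0, 0], "gripper": -0.7}, {"xyz": [0.08, 0.091, 0], "turn": [0, 0, 0], "gripper": -0.7}, {"xyz": [0.07, 0.098, 0], "turn": [0, 0, 0], "gripper": -0.7}])

```text
time_s: 9.63
position: [0.5766, 0.0842, 0.1393]
tool_rot: [[0.977, -0.214, 0.001], [-0.214, -0.977, 0.0], [0.001, -0.0, -1.0]]
ft_force: [0.7, 2.6, 1.1]
grip_width: 0.0176
```

```bash
python3 - <<'E'
from h import *
s=env.observe();r,t=rel(s['position'],RA);print(s['time_s'],s['position'],r,t,s['ft_force'],s['grip_width']);arc(s,t,12,.105)
E
```

```text
9.6333 [0.57663026 0.08423603 0.13931222] 0.04621402400116769 2.8510021739489866 [0.72311401 2.5703651  1.11229823] 0.017562067250702293
[0.058, 0.106] [0.046, 0.111] [0.034, 0.116] [0.022, 0.119] [0.01, 0.12] [-0.003, 0.121] [-0.016, 0.12] [-0.028, 0.117] [-0.04, 0.114] [-0.052, 0.109] [-0.063, 0.103] [-0.074, 0.096]
```

Contact forces are now low (tangential drag about 2.6 N) and the radius is 46.2 mm, so I'll carry on.

step_arm(steps=[{"xyz": [0.058, 0.106, 0], "turn": [0, 0, 0], "gripper": -0.7}, {"xyz": [0.046, 0.111, 0], "turn": [0, 0, 0], "gripper": -0.7}, {"xyz": [0.034, 0.116, 0], "turn": [0, 0, 0], "gripper": -0.7}, {"xyz": [0.022, 0.119, 0], "turn": [0, 0, 0], "gripper": -0.7}, {"xyz": [0.01, 0.12, 0], "turn": [0, 0, 0], "gripper": -0.7}, {"xyz": [-0.003, 0.121, 0], "turn": [0, 0, 0], "gripper": -0.7}, {"xyz": [-0.016, 0.12, 0], "turn": [0, 0, 0], "gripper": -0.7}, {"xyz": [-0.028, 0.117, 0], "turn": [0, 0, 0], "gripper": -0.7}])

```text
time_s: 10.3
position: [0.5733, 0.0463, 0.1394]
tool_rot: [[0.977, -0.215, 0.002], [-0.215, -0.977, -0.001], [0.002, 0.0, -1.0]]
ft_force: [4.3, 0.0, 0.9]
grip_width: 0.0177
```

```bash
python3 - <<'E'
from h import *
s=env.observe();r,t=rel(s['position'],RA);print(s['time_s'],s['position'],r,t,s['ft_force'],s['grip_width']);arc(s,t,12,.105)
E
```

```text
10.3 [0.5733182  0.04630756 0.13937441] 0.04626558191368153 -2.583571191621852 [4.27510716 0.01670172 0.8837923 ] 0.017666410265993235
[-0.041, 0.113] [-0.053, 0.108] [-0.064, 0.102] [-0.074, 0.095] [-0.084, 0.087] [-0.093, 0.077] [-0.1, 0.067] [-0.107, 0.056] [-0.112, 0.045] [-0.116, 0.033] [-0.119, 0.021] [-0.12, 0.008]
```

step_arm(steps=[{"xyz": [-0.041, 0.113, 0], "turn": [0, 0, 0], "gripper": -0.7}, {"xyz": [-0.053, 0.108, 0], "turn": [0, 0, 0], "gripper": -0.7}, {"xyz": [-0.064, 0.102, 0], "turn": [0, 0, 0], "gripper": -0.7}, {"xyz": [-0.074, 0.095, 0], "turn": [0, 0, 0], "gripper": -0.7}, {"xyz": [-0.084, 0.087, 0], "turn": [0, 0, 0], "gripper": -0.7}, {"xyz": [-0.093, 0.077, 0], "turn": [0, 0, 0], "gripper": -0.7}, {"xyz": [-0.1, 0.067, 0], "turn": [0, 0, 0], "gripper": -0.7}, {"xyz": [-0.107, 0.056, 0], "turn": [0, 0, 0], "gripper": -0.7}, {"xyz": [-0.112, 0.045, 0], "turn": [0, 0, 0], "gripper": -0.7}, {"xyz": [-0.116, 0.033, 0], "turn": [0, 0, 0], "gripper": -0.7}])

```text
time_s: 11.13
position: [0.5328, 0.023, 0.1393]
tool_rot: [[0.977, -0.215, 0.0], [-0.215, -0.977, -0.001], [0.0, 0.001, -1.0]]
ft_force: [2.8, -3.3, 2.2]
grip_width: 0.0178
```

```bash
python3 - <<'E'
from h import *
s=env.observe();r,t=rel(s['position'],RA);print(s['time_s'],s['position'],r,t,s['ft_force'],s['grip_width']);arc(s,t,14,.105)
E
```

```text
11.1333 [0.5327541  0.02299907 0.1393047 ] 0.046001584768561116 -1.5200723271927874 [ 2.80350273 -3.26990467  2.22617699] 0.017843860859145955
[-0.119, 0.019] [-0.121, 0.006] [-0.121, -0.006] [-0.119, -0.019] [-0.117, -0.031] [-0.113, -0.043] [-0.108, -0.055] [-0.101, -0.066] [-0.094, -0.076] [-0.085, -0.085] [-0.076, -0.094] [-0.066, -0.101] [-0.055, -0.108] [-0.043, -0.113]
```

step_arm(steps=[{"xyz": [-0.119, 0.019, 0], "turn": [0, 0, 0], "gripper": -0.7}, {"xyz": [-0.121, 0.006, 0], "turn": [0, 0, 0], "gripper": -0.7}, {"xyz": [-0.121, -0.006, 0], "turn": [0, 0, 0], "gripper": -0.7}, {"xyz": [-0.119, -0.019, 0], "turn": [0, 0, 0], "gripper": -0.7}, {"xyz": [-0.117, -0.031, 0], "turn": [0, 0, 0], "gripper": -0.7}, {"xyz": [-0.113, -0.043, 0], "turn": [0, 0, 0], "gripper": -0.7}, {"xyz": [-0.108, -0.055, 0], "turn": [0, 0, 0], "gripper": -0.7}, {"xyz": [-0.101, -0.066, 0], "turn": [0, 0, 0], "gripper": -0.7}, {"xyz": [-0.094, -0.076, 0], "turn": [0, 0, 0], "gripper": -0.7}, {"xyz": [-0.085, -0.085, 0], "turn": [0, 0, 0], "gripper": -0.7}, {"xyz": [-0.076, -0.094, 0], "turn": [0, 0, 0], "gripper": -0.7}, {"xyz": [-0.066, -0.101, 0], "turn": [0, 0, 0], "gripper": -0.7}])

```text
time_s: 12.13
position: [0.489, 0.0565, 0.1392]
tool_rot: [[0.977, -0.214, -0.0], [-0.214, -0.977, 0.0], [-0.0, 0.0, -1.0]]
ft_force: [0.3, -2.4, 5.2]
grip_width: 0.0182
```

```bash
python3 - <<'E'
from h import *
s=env.observe();r,t=rel(s['position'],RA);print(s['time_s'],s['position'],r,t,s['ft_force'],s['grip_width'],'start',rel([.496,.0959],RA));arc(s,t,10,.105)
E
```

```text
12.1333 [0.48896145 0.05652351 0.13922845] 0.04577178805870873 -0.23069545215541223 [ 0.2865587  -2.43042145  5.20691993] 0.018151691239193548 start (np.float64(0.045745054377495306), np.float64(0.6740141269429536))
[-0.051, -0.109] [-0.04, -0.114] [-0.027, -0.118] [-0.015, -0.12] [-0.002, -0.121] [0.01, -0.12] [0.023, -0.119] [0.035, -0.115] [0.047, -0.111] [0.058, -0.106]
```

step_arm(steps=[{"xyz": [-0.051, -0.109, -0.01], "turn": [0, 0, 0], "gripper": -0.7}, {"xyz": [-0.04, -0.114, 0], "turn": [0, 0, 0], "gripper": -0.7}, {"xyz": [-0.027, -0.118, 0], "turn": [0, 0, 0], "gripper": -0.7}, {"xyz": [-0.015, -0.12, 0], "turn": [0, 0, 0], "gripper": -0.7}, {"xyz": [-0.002, -0.121, 0], "turn": [0, 0, 0], "gripper": -0.7}, {"xyz": [0.01, -0.12, 0], "turn": [0, 0, 0], "gripper": -0.7}, {"xyz": [0.023, -0.119, 0], "turn": [0, 0, 0], "gripper": -0.7}, {"xyz": [0.035, -0.115, 0], "turn": [0, 0, 0], "gripper": -0.7}, {"xyz": [0.047, -0.111, 0], "turn": [0, 0, 0], "gripper": -0.7}, {"xyz": [0, 0, 0], "turn": [0, 0, 0], "gripper": -0.7}])

```text
time_s: 12.97
position: [0.4979, 0.0981, 0.1393]
tool_rot: [[0.977, -0.214, -0.0], [-0.214, -0.977, 0.001], [-0.0, -0.001, -1.0]]
ft_force: [-0.3, 1.8, -0.8]
grip_width: 0.0178
```

```bash
python3 - <<'E'
from h import *
s=env.observe();r,t=rel(s['position'],RA);print(s['time_s'],s['position'],r,t,s['ft_force'],s['grip_width']);arc(s,t,2,.08)
E
```

```text
12.9667 [0.49790243 0.09810687 0.13933912] 0.0455965949774294 0.7377394866266307 [-0.27101262  1.84594316 -0.81631606] 0.017792390867590276
[0.045, -0.08] [0.052, -0.076]
```

step_arm(steps=[{"xyz": [0, 0, 0], "turn": [0, 0, 0], "gripper": -0.06}, {"xyz": [0, 0, 0], "turn": [0, 0, 0], "gripper": -0.06}, {"xyz": [0, 0, 0], "turn": [0, 0, 0], "gripper": -0.06}, {"xyz": [0, 0, -0.4], "turn": [0, 0, 0], "gripper": -0.06}, {"xyz": [0, 0, -0.6], "turn": [0, 0, 0], "gripper": -0.06}, {"xyz": [0, 0, -0.7], "turn": [0, 0, 0], "gripper": -0.06}, {"xyz": [0, 0, -0.7], "turn": [0, 0, 0], "gripper": -0.06}, {"xyz": [0, 0, -0.7], "turn": [0, 0, 0], "gripper": -0.06}, {"xyz": [-0.6, 0, 0], "turn": [0, 0, 0], "gripper": -0.06}, {"xyz": [-0.6, 0, 0], "turn": [0, 0, 0], "gripper": -0.06}, {"xyz": [-0.6, 0, 0], "turn": [0, 0, 0], "gripper": -0.06}, {"xyz": [-0.6, 0, 0], "turn": [0, 0, 0], "gripper": -0.06}, {"xyz": [0, 0, 0], "turn": [0, 0, 0], "gripper": -0.06}])

```text
time_s: 14.05
position: [0.4005, 0.1184, 0.2638]
tool_rot: [[0.977, -0.213, -0.001], [-0.213, -0.977, 0.0], [-0.001, -0.0, -1.0]]
ft_force: [0.4, 0.0, 0.3]
grip_width: 0.0402
```

```bash
python3 - <<'E'
from h import *
s=env.observe();print(s['time_s'],s['position'],s['ft_force'])
a,d=cams.get_image('scene');b,e=cams.get_image('top');d0=np.load('scene0.npz')['d'];e0=np.load('top0.npz')['d']
for n,D in(('scene',d),('top',e),('scene',d0),('top',e0)):
    W=cloud(n,D);m=(np.hypot(W[...,0]-RA[0],W[...,1]-RA[1])<.2)&(W[...,2]>.126)&(W[...,2]<.165)
    k,l=cv2.connectedComponents(m.astype(np.uint8))
    for j in range(1,k):
        q=W[l==j]
        if len(q)>4:print(n,len(q),np.round(q.mean(0),4),rel(q.mean(0),RA),'lever',rel(q.mean(0),LA))
    m=(W[...,2]>.006)&(W[...,2]<.065)&(W[...,0]>.2)&(W[...,0]<.55)&(abs(W[...,1]-.05)<.4)
    k,l=cv2.connectedComponents(m.astype(np.uint8))
    for j in range(1,k):
        q=W[l==j]
        if len(q)>40:print('   loose',n,len(q),np.round(q.mean(0),3))
cv2.imwrite('pics/c4.png',np.hstack([crop(a,160,130,140,100,3.5)[:330],crop(b,140,158,110,110,3)[:330]] ))
E
```

```text
14.05 [0.40046142 0.11842935 0.2638039 ] [0.36058616 0.01620291 0.34135626]
scene 32 [0.5335 0.233  0.1394] (np.float64(0.16401721825094748), np.float64(1.61944680311896)) lever (np.float64(0.0696998500711019), np.float64(1.7487302880148357))
scene 48 [0.4911 0.0877 0.1453] (np.float64(0.04588228048871734), np.float64(0.4656928177750132)) lever (np.float64(0.08312910078760408), np.float64(-1.1144039307035865))
   loose scene 141 [0.386 0.362 0.037]
   loose scene 693 [0.469 0.038 0.041]
   loose scene 219 [ 0.426 -0.129  0.011]
   loose scene 279 [ 0.495 -0.253  0.008]
top 31 [0.536  0.239  0.1454] (np.float64(0.1700495486237816), np.float64(1.6336705410947878)) lever (np.float64(0.075993934896901), np.float64(1.7700886358454975))
   loose top 202 [ 0.499 -0.249  0.011]
   loose top 172 [0.502 0.309 0.012]
   loose top 44 [0.532 0.254 0.012]
   loose top 184 [ 0.429 -0.124  0.014]
   loose top 109 [0.45  0.023 0.041]
   loose top 59 [0.398 0.375 0.055]
scene 34 [0.4481 0.1585 0.1398] (np.float64(0.12335371689140374), np.float64(0.8574734548492623)) lever (np.float64(0.076381014977224
[... 272 characters left out ...]
469 0.038 0.041]
   loose scene 222 [ 0.426 -0.129  0.011]
   loose scene 271 [ 0.493 -0.252  0.008]
top 34 [0.4967 0.0973 0.148 ] (np.float64(0.0460441779523885), np.float64(0.7071567074656326)) lever (np.float64(0.07214150227119563), np.float64(-1.1320956394854638))
top 30 [0.4502 0.1646 0.1475] (np.float64(0.1264188331556939), np.float64(0.9024893322563209)) lever (np.float64(0.07408418901554296), np.float64(0.05400302360993341))
   loose top 209 [ 0.497 -0.247  0.012]
   loose top 108 [0.528 0.277 0.012]
   loose top 115 [0.507 0.332 0.012]
   loose top 348 [0.445 0.091 0.043]
   loose top 182 [ 0.428 -0.124  0.015]
   loose top 54 [0.484 0.269 0.011]
   loose top 158 [0.386 0.374 0.042]
```

View pics/c4.png

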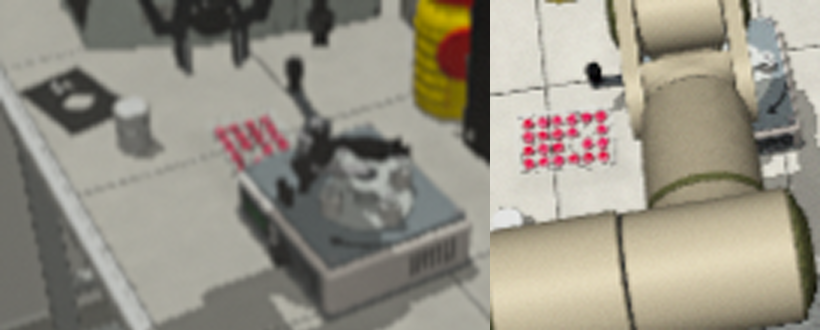

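The scene view shows the lever still open (about 1.75) and the loose things where they were. The grip, though, is at about 0.47 rad against 0.58 at the start. It slid in the pads, so the turn is about 0.11 rad short. I'll turn the jaws to the tangent and push it on.

step_arm(steps=[{"xyz": [0, 0, 0], "turn": [0, 0, -1], "gripper": -0.06}, {"xyz": [0, 0, 0], "turn": [0, 0, -1], "gripper": -0.06}, {"xyz": [0, 0, 0], "turn": [0, 0, -1], "gripper": -0.06}, {"xyz": [0, 0, 0], "turn": [0, 0, -1], "gripper": -0.06}, {"xyz": [0, 0, 0], "turn": [0, 0, -1], "gripper": -0.06}, {"xyz": [0, 0, 0], "turn": [0, 0, -1], "gripper": -0.06}, {"xyz": [0, 0, 0], "turn": [0, 0, -1], "gripper": -0.06}, {"xyz": [0, 0, 0], "turn": [0, 0, -1], "gripper": -0.06}, {"xyz": [0, 0, 0], "turn": [0, 0, -1], "gripper": -0.06}, {"xyz": [0, 0, 0], "turn": [0, 0, -1], "gripper": -0.06}, {"xyz": [0, 0, 0], "turn": [0, 0, -1], "gripper": -0.06}, {"xyz": [0, 0, 0], "turn": [0, 0, -1], "gripper": -0.06}, {"xyz": [0, 0, 0], "turn": [0, 0, -1], "gripper": -0.06}, {"xyz": [0, 0, 0], "turn": [0, 0, -1], "gripper": -0.06}, {"xyz": [0, 0, 0], "turn": [0, 0, -1], "gripper": -0.06}, {"xyz": [0, 0, 0], "turn": [0, 0, -1], "gripper": -0.06}])

```text
time_s: 15.48
position: [0.405, 0.1174, 0.2634]
tool_rot: [[0.483, 0.876, 0.0], [0.876, -0.483, -0.0], [0.0, 0.0, -1.0]]
ft_force: [-0.5, -0.6, 0.1]
grip_width: 0.0403
```

```bash
python3 - <<'E'
from h import *
s=env.observe();T=np.array(s['tool_rot']);print(s['time_s'],s['position'],s['q']);print(T.T@(np.array([.494,.092,.142])-s['position'])/.04)
E
```

```text
15.4833 [0.404951   0.11737223 0.26336674] [-1.68653091e-02  8.14643324e+00  9.14280163e+01 -2.08855520e-03
  8.04193268e+01 -6.11674451e+01]
[0.51851459 2.25565025 3.034433  ]
```

step_arm(steps=[{"xyz": [0.13, 0.565, 0], "turn": [0, 0, 0], "gripper": -0.06}, {"xyz": [0.13, 0.565, 0], "turn": [0, 0, 0], "gripper": -0.06}, {"xyz": [0.13, 0.565, 0], "turn": [0, 0, 0], "gripper": -0.06}, {"xyz": [0.13, 0.565, 0], "turn": [0, 0, 0], "gripper": -0.06}, {"xyz": [0, 0, 0], "turn": [0, 0, 0], "gripper": -0.06}, {"xyz": [0, 0, 0.6], "turn": [0, 0, 0], "gripper": -0.06}, {"xyz": [0, 0, 0.6], "turn": [0, 0, 0], "gripper": -0.06}, {"xyz": [0, 0, 0.6], "turn": [0, 0, 0], "gripper": -0.06}, {"xyz": [0, 0, 0.5], "turn": [0, 0, 0], "gripper": -0.06}, {"xyz": [0, 0, 0.4], "turn": [0, 0, 0], "gripper": -0.06}, {"xyz": [0, 0, 0.2], "turn": [0, 0, 0], "gripper": -0.06}, {"xyz": [0, 0, 0], "turn": [0, 0, 0], "gripper": -0.06}, {"xyz": [0, 0, 0], "turn": [0, 0, 0], "gripper": -0.06}])

```text
time_s: 16.57
position: [0.4934, 0.0919, 0.1478]
tool_rot: [[0.485, 0.874, 0.0], [0.874, -0.485, -0.0], [0.0, 0.0, -1.0]]
ft_force: [0.6, 0.4, -0.5]
grip_width: 0.0401
```

step_arm(steps=[{"xyz": [0, 0, 0], "turn": [0, 0, 0], "gripper": -0.5}, {"xyz": [0, 0, 0], "turn": [0, 0, 0], "gripper": -0.6}, {"xyz": [0, 0, 0], "turn": [0, 0, 0], "gripper": -0.6}, {"xyz": [0, 0, 0], "turn": [0, 0, 0], "gripper": -0.6}])

```text
time_s: 16.9
position: [0.4936, 0.0921, 0.1486]
tool_rot: [[0.485, 0.874, 0.003], [0.874, -0.485, 0.0], [0.001, 0.002, -1.0]]
ft_force: [0.3, 1.7, 6.9]
grip_width: 0.0177
```

```bash
python3 - <<'E'
from h import *
s=env.observe();r,t=rel(s['position'],RA);print(s['time_s'],s['position'],r,t,s['ft_force'],s['grip_width']);arc(s,t,3,.08)
E
```

```text
16.9 [0.49357901 0.09212372 0.1485679 ] 0.04570252587611433 0.5758750330272934 [0.26321056 1.73452543 6.92248092] 0.017699710329197007
[0.092, 0.006] [0.091, 0.013] [0.09, 0.02]
```

step_arm(steps=[{"xyz": [0.092, 0.006, 0], "turn": [0, 0, 0.5], "gripper": -0.6}, {"xyz": [0.091, 0.008, 0], "turn": [0, 0, 0.5], "gripper": -0.6}, {"xyz": [0, 0, 0], "turn": [0, 0, 0], "gripper": -0.6}, {"xyz": [0, 0, 0], "turn": [0, 0, 0], "gripper": -0.6}])

```text
time_s: 17.23
position: [0.4983, 0.0978, 0.1486]
tool_rot: [[0.553, 0.833, 0.004], [0.833, -0.553, -0.001], [0.001, 0.004, -1.0]]
ft_force: [3.5, -1.1, 6.6]
grip_width: 0.0177
```

```bash
python3 - <<'E'
from h import *
s=env.observe();r,t=rel(s['position'],RA);print(s['time_s'],s['position'],r,t,s['ft_force'],s['grip_width'])
E
```

```text
17.2333 [0.49828487 0.09777168 0.14857365] 0.04508824234554799 0.7374317566908801 [ 3.52369638 -1.08419019  6.57392309] 0.017711763680561092
```

step_arm(steps=[{"xyz": [0, 0, 0], "turn": [0, 0, 0], "gripper": -0.06}, {"xyz": [0, 0, 0], "turn": [0, 0, 0], "gripper": -0.06}, {"xyz": [0, 0, 0], "turn": [0, 0, 0], "gripper": -0.06}, {"xyz": [0, 0, -0.4], "turn": [0, 0, 0], "gripper": -0.06}, {"xyz": [0, 0, -0.6], "turn": [0, 0, 0], "gripper": -0.06}, {"xyz": [0, 0, -0.7], "turn": [0, 0, 0], "gripper": -0.06}, {"xyz": [0, 0, -0.7], "turn": [0, 0, 0], "gripper": -0.06}, {"xyz": [0, 0, -0.7], "turn": [0, 0, 0], "gripper": -0.06}, {"xyz": [0.6, -0.6, 0], "turn": [0, 0, 0], "gripper": -0.06}, {"xyz": [0.6, -0.6, 0], "turn": [0, 0, 0], "gripper": -0.06}, {"xyz": [0.6, -0.6, 0], "turn": [0, 0, 0], "gripper": -0.06}, {"xyz": [0.6, -0.6, 0], "turn": [0, 0, 0], "gripper": -0.06}, {"xyz": [0.6, -0.6, 0], "turn": [0, 0, 0], "gripper": -0.06}, {"xyz": [0.6, -0.6, 0], "turn": [0, 0, 0], "gripper": -0.06}, {"xyz": [0.6, -0.6, 0], "turn": [0, 0, 0], "gripper": -0.06}, {"xyz": [0.6, -0.6, 0], "turn": [0, 0, 0], "gripper": -0.06}, {"xyz": [0, 0, 0], "turn": [0, 0, 0], "gripper": -0.06}])

```text
time_s: 18.65
position: [0.4415, 0.3687, 0.2708]
tool_rot: [[0.549, 0.836, -0.002], [0.836, -0.549, 0.001], [-0.0, -0.002, -1.0]]
ft_force: [0.3, 0.5, -0.6]
grip_width: 0.0402
```

```bash
python3 - <<'E'
from h import *
s=env.observe();print(s['time_s'],s['position'],s['ft_force'])
a,d=cams.get_image('scene');b,e=cams.get_image('top')
for n,D in(('scene',d),('top',e)):
    W=cloud(n,D);m=(np.hypot(W[...,0]-RA[0],W[...,1]-RA[1])<.2)&(W[...,2]>.126)&(W[...,2]<.165)
    k,l=cv2.connectedComponents(m.astype(np.uint8))
    for j in range(1,k):
        q=W[l==j]
        if len(q)>4:print(n,len(q),np.round(q.mean(0),4),rel(q.mean(0),RA),'lever',rel(q.mean(0),LA))
b0=np.load('top0.npz')['p']
cv2.imwrite('pics/c5.png',np.hstack([crop(a,190,130,110,90,3.6)[:320],crop(b,130,158,120,90,3.2)[:288].repeat(1,0)][:1]+[]) if 0 else np.hstack([cv2.resize(crop(a,190,130,110,90,1),(396,324)),cv2.resize(crop(b,140,158,110,90,1),(396,324))]))
E
```

```text
18.65 [0.44153354 0.36869596 0.27079088] [ 0.29000553  0.48886825 -0.55734989]
scene 30 [0.5337 0.2328 0.1396] (np.float64(0.16377261461013648), np.float64(1.6205623371311335)) lever (np.float64(0.06948106589454965), np.float64(1.751791810968109))
scene 52 [0.4953 0.0921 0.1454] (np.float64(0.04424739343030729), np.float64(0.5952544812272218)) lever (np.float64(0.0774586274256696), np.float64(-1.1409866929747965))
top 32 [0.5353 0.2392 0.146 ] (np.float64(0.17026278861323282), np.float64(1.629510915809134)) lever (np.float64(0.07611092401703169), np.float64(1.7604913525670634))
top 33 [0.4972 0.0976 0.1485] (np.float64(0.045874159353458024), np.float64(0.7194079154840975)) lever (np.float64(0.07164634005877143), np.float64(-1.1365105992480595))
```

View pics/c5.png

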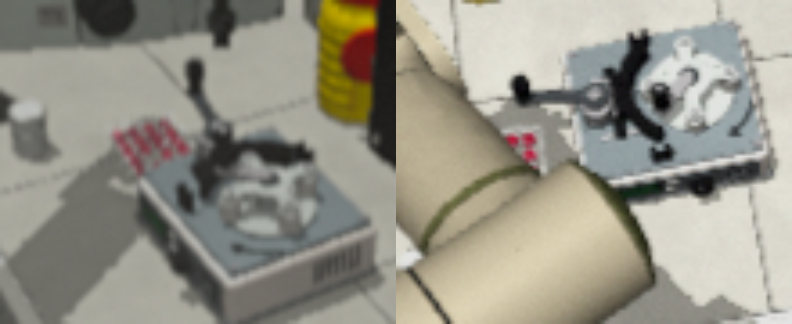

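Both views now put the grip just past its starting angle: scene 0.595 against 0.579, top 0.719 against 0.707. The lever reads 1.75–1.76 rad, and the arm is clear of everything. I'll hand in.

```bash
python3 -c "
from rig import order;print(order.close_job())"
```

```text
the job is handed in; nothing more can be done
None
```

I swung the cam lever fully open, pushed the rotor one full turn clockwise by its crank grip, and handed the job in at about 18.7 s.

- **Lever:** I pushed it until it stopped moving and the force rose to about 18 N. The last pictures put it at 1.75 rad (scene) and 1.76 rad (top), against the stop at 1.75, and it stayed open.
- **Rotor:** My first check after the turn showed it about 0.11 rad short. The grip had slid in the finger pads because my first estimate of the rotor axis was several mm off. I took hold again with the jaws along the direction of travel and pushed it the rest of the way. Both cameras now put the grip about 0.01–0.02 rad past its starting angle, which is within the measuring error.
- **Forces:** The highest reading I took was about 19 N, against the lever stop. While turning the rotor, it reached about 20 N at one point before I corrected the axis.
- **Loose things:** Before the last small push, the can, dish and chamber case measured within about 2 mm of their start in the scene view. The top view of the can was partly hidden by the arm. The well plate I only checked by eye, and I did not measure the marker or the eyepiece cap, which the arm never went near. At hand-in the arm was clear and touching nothing.

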